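# Offer up a spare fader module over the open bay of a mixing desk

## Robot

A 6-joint arm with a two-finger parallel gripper is mounted at the origin on the work surface. World frame = base frame: x ahead of the robot, y to its left, z up, the work surface at z = 0. Lengths are in m, angles in rad, forces in N, time in s.
With the tool pointing down it reaches from about 0.35 to 0.975 m from the base axis. Payload 17.4 kg.
Tool frame: the origin (TCP) lies at the very end of the fingers, on their centre line; the grasp point (between the pads) lies 19 mm behind it; z points along the fingers, y is the direction in which the jaws open and shut (so a half turn about z gives the same grasp; the last joint's range is limited). The gripper opens to 85 mm and grips with 20 to 120 N. Pads are 22 mm wide; open, the fingers measure 114 mm over their backs; the gripper's body (76 mm by 85 mm) begins 54 mm behind the grasp point. The pads swing forward as they close: fully open they stand 13 mm farther back than shut.
Start: joints at [-1.363, 0.116, 1.442, -0, 1.584, -0.038], TCP at [0.164, -0.655, 0.231] pointing down, gripper open.
Joint ranges: [-2.83, 2.83], [-0.83, 2.19], [0.07, 2.5], [-1.14, 4.28], [0.01, 3], [-2.97, 2.97]. Speed limits (rad/s): [1.89, 1.89, 2.22, 3.14, 3.14, 3.14].

## Interface

Orientations are given as a 3x3 rotation matrix whose columns are the frame's x, y, z axes.
In Python, from station import bot, snapshot, camera_model gives the robot as it stands.
- The arm moves only by the shell command python3 -m crank 'ROWS' [FORCE]. ROWS is text: rows parted by semicolons, each of 7 numbers parted by spaces: the finger opening in m, from 0 to 0.0854, then the shift along the tool's x, y, z in m, then the turn, a rotation vector about the tool's x, y, z in degrees. In form: gripper dx dy dz rx ry rz; .... A call has 1 to 10 rows; each row is the pose to reach, as a shift and turn from the pose measured when the call began, along the tool's axes at that moment; what a row does not reach only later rows make up. A row lasts 1/8 s, in which the tool goes at most 62.5 mm and 10.7 degrees, less where a joint would pass 70% of its speed; a pose out of reach is approached as far as the arm can. A call with a gripper value outside its range is refused whole. The fingers move at their own pace and stop on an object; FORCE is the grip in N (left out, the last holds). Time passes only in rows, so rows that repeat a pose let the fingers close. It gives the time, the measured TCP pose, the force and the opening at its end, in the units of the state.
- bot.state(): the state, without advancing time (a new reading comes with each control period).
- snapshot(name): name is "scene" or "top" or "wrist"; returns (picture, depth): 420x560x3 uint8, blue, green, red; 420x560 float32, m along the optical axis (not along the pixel's ray), 0 where there is no reading.
- camera_model(name): a dict with "fov_y" (degrees; the focal length in pixels is half the picture's height over the tangent of half this angle, whatever the lens; pixels are square), "cx", "cy" (the principal point, pixels), "R" (3x3) and "t" (3): a world point X has camera coordinates R X + t. Camera axes: x right, y down, z forward; pixel columns grow to the right and rows downward; lengths in m; the calibration is good to about 2 mm. A picture is of the moment at which its call begins: read the wrist's pose just before it. camera_model takes no time and is no camera call; for the wrist camera it gives the pose at the moment of the call.
- bot.sign_off(): hands the job in, once; it reports no verdict.
The state is a dict: "clock": time; "q": joint angles; "dq": joint speeds; "tau": joint torques, N m; "position": TCP position; "ee_rot": TCP orientation; "ft_force": force on the tool from outside, world axes, zero at the start; "wrist_torque": the same for the moment, N m; "width": opening from 0.0 (shut) to 1.0 (fully open).
Only numpy, scipy, OpenCV 4.12 (cv2) and the standard library are available. Lean on these libraries where they do the work, as an engineer would, in place of code of your own. Each camera call takes 0.05 s, during which the arm holds its last target. There are 200 camera calls.

## Task

Release the spare fader module from its carrier by turning its two wing fasteners a quarter turn anticlockwise, lift it out, and carry it over the mixer to the one open bay. Hold it still about 15 mm above the bay, upright, square with the opening and the same way round as the strips beside it, touching nothing but the gripper, so that I can sight its plug against the socket before we lower it. Do not bump the mixer or its strips or disturb the other things on the table, and finish while still holding the module there: do not put it in or let go.

Things in the scene. Friction and masses are not known exactly. Their poses are not given: they have to be found in the camera images.
- cassette_grip (a point): centre of the spare fader module, 34 mm above its underside, 26 mm below its top; x along it to its rear end, z up. Aluminium box 112 (x) x 42 (y) x 57 mm, about 0.46 kg, under a 3 mm grey face plate 156 x 42 mm that overhangs at both ends; fader cap and round knob 11 mm high near its middle (cap to the front, -x). It hangs in the carrier by its plate ends; its flat sides are open to be gripped across y
- cassette_foot (a point): centre of the module's underside, 34 mm below cassette_grip; same axes
- cassette_front (a point): lower edge of the module's front end, 56 mm in -x from cassette_foot; same axes
- latch_front (a joint): turn of the front wing fastener, captive on the module: 0 locked (wing across the module, along its y), 1.57 rad free (wing in line with the module). Frees anticlockwise seen from above; light friction (0.04 N m), stays where left, a stop at each end. Its cross tongue stays under the carrier's lips until it is turned past about 1.05 rad
- latch_rear (a joint): the same for the rear wing fastener
- wing_front (a point): middle of the front wing: 26 mm long, 8 mm thick, standing from 3 to 20 mm above the top of the face plate (this point is 11.5 mm above it), on the turning axis, 69 mm in front of the module's centre; x and y turn with the wing: y along the wing, x across its 8 mm. On the module nothing else rises above the face plate within 40 mm of its axis
- wing_rear (a point): the same for the rear wing, 69 mm behind the module's centre
- carrier: fixed carrier of the spare module: base plate 190 (x) x 110 (y) x 5 mm with an aluminium bracket at each end, 75 mm high; the module's face plate rests on slotted lips 72 mm above the table, between ears 2 mm off each side; origin on the table below its centre, x along the module towards its rear
- mixer: fixed mixer frame, 266 mm (x) x 274 mm (y), five bays side by side at 45 mm pitch along y, wooden side cheeks 98 mm high; a black carrying handle (100 mm along y) on its front (-x) edge up to 98 mm; the face plates of the strips at 78 mm; origin on the table below the middle bay
- bay_mouth (a point): centre of the open bay's mouth, level with the face plates of the strips (78 mm above the table); x along the bay towards the rear of the mixer, y across it, z up; the opening between the neighbours is 48 mm wide. Which of the five bays is open varies
- strip_a: fixed mixer strip, same outer size as the spare module (face plate 156 x 42 mm, flush with the other strips), with a fader cap or rotary knobs up to 12 mm and two wing fasteners up to 20 mm above its face plate; origin below its centre, 18 mm above the table, x along its length to the rear. Leave alone
- strip_b: fixed mixer strip, same outer size as the spare module (face plate 156 x 42 mm, flush with the other strips), with a fader cap or rotary knobs up to 12 mm and two wing fasteners up to 20 mm above its face plate; origin below its centre, 18 mm above the table, x along its length to the rear. Leave alone
- strip_c: fixed mixer strip, same outer size as the spare module (face plate 156 x 42 mm, flush with the other strips), with a fader cap or rotary knobs up to 12 mm and two wing fasteners up to 20 mm above its face plate; origin below its centre, 18 mm above the table, x along its length to the rear. Leave alone
- strip_d: fixed mixer strip, same outer size as the spare module (face plate 156 x 42 mm, flush with the other strips), with a fader cap or rotary knobs up to 12 mm and two wing fasteners up to 20 mm above its face plate; origin below its centre, 18 mm above the table, x along its length to the rear. Leave alone
- di_box: bystander: black metal signal box 100 (x) x 56 (y) x 48 mm high, between carrier and mixer; origin at its underside
- headphones: bystander: headphones lying flat, about 190 x 235 mm, 37 mm high; origin on the table half-way between the two ear cups
- bottle: bystander: brown swing-top bottle, 62 mm diameter, 200 mm high; origin at its underside
- lighthouse: bystander: white china lighthouse, foot 100 mm diameter, 187 mm high; origin at its underside
- cassette: the whole spare module with its fasteners; same axes and origin as cassette_foot

How it is judged:
By the outcome, as a careful person would: the job done as asked, in the order asked, and still so for the second after the job is handed in, while the arm keeps its last pose, push and grip.
It also fails if it takes over 54 s, if anything falls off the work surface, if the arm or the gripper's body presses on something with over 40 N, if the wrist force passes 120 N, or if a joint passes its speed limit or range.

## Working session

There is one attempt and no reset: what is moved stays moved. The work goes in short steps, Python scripts to look and compute and a shell command to move; the robot and the scene stay as the last step left them, time stands still between calls to the robot, and variables do not carry over. Pictures are saved under pics/ and viewed, about 8 in all and at most 12, crops included, and the job is handed in when it is done.

```bash
ls; mkdir -p pics
python3 - <<'E'
from station import bot, snapshot, camera_model
import cv2, numpy as np
for n in ("scene","top"):
    p,d=snapshot(n); cv2.imwrite(f"pics/{n}0.png",p); np.save(f"pics/{n}0.npy",d)
    print(n,camera_model(n))
s=bot.state(); print(s['clock'],s['position'],s['ee_rot'],s['width'],s['ft_force'])
E
```

```text
pics
scene {'fov_y': 42.47520676791579, 'cx': 283.8686922914632, 'cy': 215.94641325448873, 'R': array([[ 0.87905507,  0.47641453, -0.01706971],
       [ 0.30272058, -0.58550878, -0.75202375],
       [-0.36826951,  0.65590294, -0.65891495]]), 't': array([-0.51878147, -0.02224953,  1.56536736])}
top {'fov_y': 57.88374546785103, 'cx': 278.4557108624316, 'cy': 208.62772640771726, 'R': array([[ 1.85714847e-02, -9.99826069e-01,  1.71212106e-03],
       [-9.96909681e-01, -1.86479897e-02, -7.63108150e-02],
       [ 7.63294699e-02, -2.89624927e-04, -9.97082608e-01]]), 't': array([0.06788988, 0.55184326, 1.14021132])}
0.1 [ 0.1641841  -0.65455473  0.23065032] [[ 9.69945369e-01  2.43322685e-01 -2.26172083e-04]
 [ 2.43322789e-01 -9.69944859e-01  9.95675994e-04]
 [ 2.28961072e-05 -1.02078414e-03 -9.99999479e-01]] 1.0037398703314817 [-0.44163727 -0.30414999 -0.53857022]
```

View pics/top0.png

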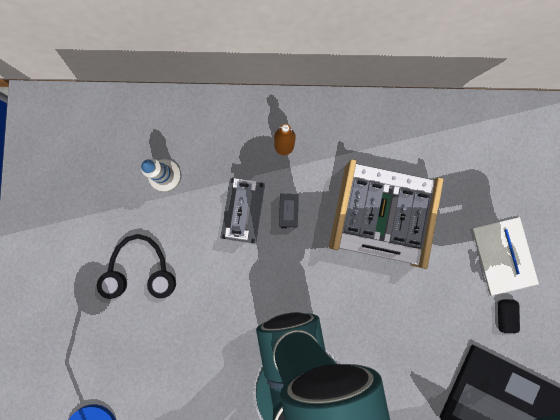

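View pics/scene0.png

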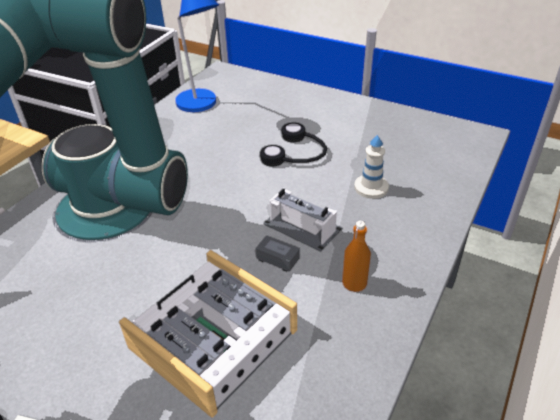

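The top view shows the carrier at about (240,210), the DI box at (288,210), the mixer at (387,213) with its open bay (green board) near (384,210), and the bottle at (285,140). In the scene view the handle faces the robot, so the mixer's rear points away from it. Next I'll zoom in.

```bash
cat > h.py <<'E'
import numpy as np, cv2
from station import bot, snapshot, camera_model
def ray(m,uv):
    f=210/np.tan(np.radians(m['fov_y']/2)); uv=np.atleast_2d(uv).astype(float)
    d=np.c_[(uv[:,0]-m['cx'])/f,(uv[:,1]-m['cy'])/f,np.ones(len(uv))]
    return -m['R'].T@m['t'], d@m['R']
def plane(m,uv,z):
    c,d=ray(m,uv); return c+d*((z-c[2])/d[:,2])[:,None]
def cloud(m,dep):
    v,u=np.mgrid[:420,:560]; c,d=ray(m,np.c_[u.ravel(),v.ravel()])
    return (c+d*dep.reshape(-1,1)).reshape(420,560,3)
def pix(m,X):
    f=210/np.tan(np.radians(m['fov_y']/2)); p=np.atleast_2d(X)@m['R'].T+m['t']
    return np.c_[f*p[:,0]/p[:,2]+m['cx'],f*p[:,1]/p[:,2]+m['cy']]
E
python3 - <<'E'
from h import *
p=cv2.imread('pics/top0.png'); d=np.load('pics/top0.npy'); m=camera_model('top')
a=cv2.resize(p[170:250,215:305],None,fx=4.4,fy=4.4,interpolation=cv2.INTER_CUBIC)
b=cv2.resize(p[150:275,325:450],None,fx=3.1,fy=3.1,interpolation=cv2.INTER_CUBIC)
h=max(a.shape[0],b.shape[0]); c=np.zeros((h,a.shape[1]+b.shape[1],3),np.uint8)
c[:a.shape[0],:a.shape[1]]=a; c[:b.shape[0],a.shape[1]:]=b
cv2.imwrite('pics/z1.png',c); print(c.shape)
P=cloud(m,d)
def box(name,mask):
    uv=np.argwhere(mask)[:,::-1]; X=P[mask]
    r=cv2.minAreaRect((X[:,:2]*1000).astype(np.float32)); print(name,len(X),r,np.median(X[:,2]))
v,u=np.mgrid[:420,:560]
r1=(u>215)&(u<268)&(v>170)&(v<250)&(d>0)
print('carrier heights',np.histogram(P[...,2][r1],bins=np.arange(-.01,.12,.01)))
box('carrier top',r1&(P[...,2]>.068)&(P[...,2]<.082))
r2=(u>325)&(u<450)&(v>150)&(v<275)&(d>0)
box('mixer',r2&(P[...,2]>.05)&(P[...,2]<.12)); box('cheeks',r2&(P[...,2]>.092))
r3=(u>275)&(u<302)&(v>185)&(v<232)&(d>0); box('di',r3&(P[...,2]>.03))
r4=(u>268)&(u<300)&(v>115)&(v<160)&(d>0); box('bottle',r4&(P[...,2]>.03))
E
```

```text
(388, 784, 3)
carrier heights (array([1075, 1943,   17,   13,   13,   17,   11,   49,  855,   53,   47,
          2]), array([-0.01,  0.  ,  0.01,  0.02,  0.03,  0.04,  0.05,  0.06,  0.07,
        0.08,  0.09,  0.1 ,  0.11]))
carrier top 893 ((545.2109985351562, 189.72193908691406), (66.19957733154297, 172.26458740234375), 82.61663055419922) 0.07457139427805304
mixer 7751 ((538.44384765625, -236.0040283203125), (274.74090576171875, 265.6345520019531), 79.14676666259766) 0.07867685221574883
cheeks 1518 ((538.0252685546875, -235.91732788085938), (274.6665344238281, 264.901123046875), 79.12028503417969) 0.09725897833151453
di 616 ((544.5513916015625, 48.58366775512695), (55.501609802246094, 101.33589172363281), 88.74187469482422) 0.042853675325105756
bottle 489 ((745.58935546875, 64.98809814453125), (60.81293487548828, 49.8785400390625), 87.2978286743164) 0.12168552159805168
```

View pics/z1.png

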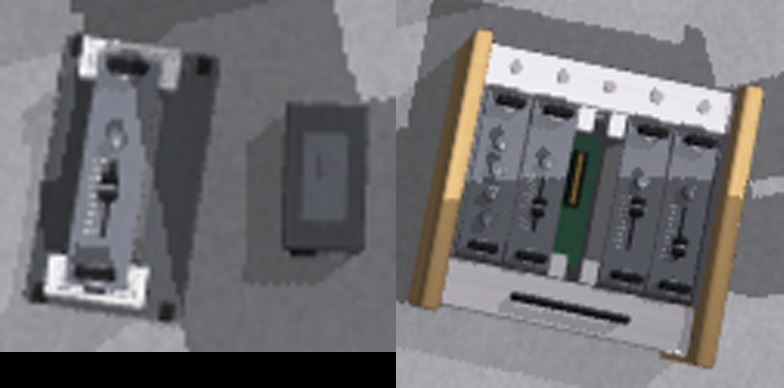

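The zoomed crop shows the module with its knob at the far (rear) end and its cap nearer the robot. Both wings lie across, at crop pixels (125,65) and (95,270). The open bay, the green slot at (580,190), is the middle of the five. All measured sizes match those given, so I'll move over the mixer and look from close by.

```bash
python3 -m crank '0.085 0 0 -0.06 0 0 0; 0.085 0.405 -0.316 -0.19 0 0 0; 0.085 0.405 -0.316 -0.19 0 0 0; 0.085 0.405 -0.316 -0.19 0 0 0; 0.085 0.405 -0.316 -0.19 0 0 0; 0.085 0.405 -0.316 -0.19 0 0 0; 0.085 0.405 -0.316 -0.19 0 0 0; 0.085 0.405 -0.316 -0.19 0 0 0; 0.085 0.405 -0.316 -0.19 0 0 0; 0.085 0.405 -0.316 -0.19 0 0 0' 20
python3 - <<'E'
from h import *
m=camera_model('wrist');p,d=snapshot('wrist'); cv2.imwrite('pics/w1.png',p); np.save('pics/w1.npy',d)
import pickle; pickle.dump(m,open('pics/w1.pkl','wb'))
s=bot.state(); print(s['clock'],s['position'],s['q']); print(m['fov_y'],-m['R'].T@m['t'],m['R'])
E
```

```text
clock: 1.35
position: [0.4815, -0.2473, 0.4216]
ee_rot: [[0.969, 0.246, 0.0], [0.246, -0.969, 0.001], [0.001, -0.001, -1.0]]
ft_force: [-1.1, -0.2, -0.1]
width: 0.992
1.4 [ 0.48261019 -0.24598933  0.42209763] [-0.51947375 -0.15935079  1.40613621  0.00196774  1.89458397  0.80305877]
63.40571929217385 [ 0.54999149 -0.23052849  0.56471914] [[ 2.45163756e-01 -9.69481529e-01 -5.45671222e-04]
 [-9.31383700e-01 -2.35685688e-01  2.77446680e-01]
 [-2.69108038e-01 -6.75116409e-02 -9.60740882e-01]]
```

View pics/w1.png

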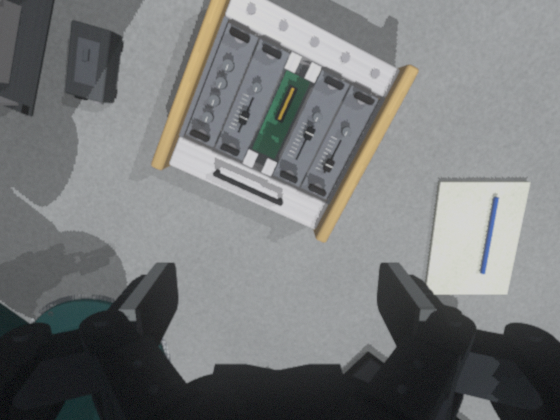

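The wrist view shows the whole mixer, with the open middle bay (green) at about (283,115), the handle at (248,187), and two strips on each side. I'll fit the bay from the cloud, then move to above the carrier.

```bash
cat > mixer.py <<'E'
from h import *
import pickle
def fit(p,d,m,uvbox):
    P=cloud(m,d); v,u=np.mgrid[:420,:560]; u0,u1,v0,v1=uvbox
    r=(u>u0)&(u<u1)&(v>v0)&(v<v1)&(d>0)
    def rect(mask):
        X=P[mask]; print(cv2.minAreaRect((X[:,:2]*1000).astype(np.float32)),len(X),np.median(X[:,2]))
    rect(r&(P[...,2]>.092)&(P[...,2]<.104))
    hsv=cv2.cvtColor(p,cv2.COLOR_BGR2HSV)
    wood=r&(hsv[...,0]>8)&(hsv[...,0]<25)&(hsv[...,1]>90)&(P[...,2]>.085)
    rect(wood)
    # strip plates: height 74..81 and grey-blue dark (not white)
    pl=r&(abs(P[...,2]-.078)<.004)&(hsv[...,2]<150)
    n,l,st,ce=cv2.connectedComponentsWithStats(cv2.morphologyEx(pl.astype(np.uint8),cv2.MORPH_OPEN,np.ones((2,2))))
    for i in range(1,n):
        if st[i,4]>200: rect(l==i)
    g=r&(hsv[...,0]>45)&(hsv[...,0]<95)&(hsv[...,1]>80); rect(g)
if __name__=='__main__':
    fit(cv2.imread('pics/w1.png'),np.load('pics/w1.npy'),pickle.load(open('pics/w1.pkl','rb')),(150,420,0,245))
    print('top'); fit(cv2.imread('pics/top0.png'),np.load('pics/top0.npy'),camera_model('top'),(325,450,150,275))
E
python3 mixer.py
# to above carrier: TCP world target
python3 - <<'E'
from h import *
s=bot.state(); R=s['ee_rot']; print(R.T@(np.array([.46,.19,.36])-s['position']))
E
```

```text
((538.8063354492188, -236.72393798828125), (274.55523681640625, 265.54156494140625), 79.15753936767578) 6681 0.09784023482456194
((537.8666381835938, -236.02789306640625), (271.60076904296875, 260.69384765625), 79.35335540771484) 4919 0.09790853167893393
((552.4506225585938, -174.65435791015625), (110.67142486572266, 169.39981079101562), 79.132568359375) 3710 0.07809801631751423
((548.4443359375, -201.68124389648438), (56.0912971496582, 166.2772216796875), 79.19396209716797) 3052 0.07826903569870916
((519.2393798828125, -352.34552001953125), (183.79600524902344, 171.34571838378906), 32.839759826660156) 3630 0.07836443395455156
((534.8719482421875, -271.86236572265625), (86.86591339111328, 166.45248413085938), 79.2152328491211) 2846 0.07826665053998519
((541.5899047851562, -236.61306762695312), (38.982582092285156, 127.73866271972656), 78.68091583251953) 1280 0.013247036190488004
top
((538.0252685546875, -235.91732788085938), (274.6665344238281, 264.901123046875), 79.12028503417969) 1518 0.09725897833151453
((537.804443359375, -235.63389587402344), (274.1922912597656, 261.9373779296875), 79.14429473876953) 1228 0.0970571004101568
((550.5493774414062, -82.75390625), (160.9209442138672, 331.0411071777344), 2.890211343765259) 1153 0.07774753627612063
((533.7525634765625, -146.38516235351562), (440.335205078125, 170.52626037597656), 86.56216430664062) 1355 0.07800890033723018
((539.973876953125, -243.22291564941406), (28.71398162841797, 129.2197723388672), 79.59883880615234) 254 0.01284427025502155
[ 0.08539215 -0.42805041  0.06273005]
```

Run:
```python
from h import *; import pickle
p,d,m=cv2.imread('pics/w1.png'),np.load('pics/w1.npy'),pickle.load(open('pics/w1.pkl','rb'))
P=cloud(m,d).reshape(-1,3); hsv=cv2.cvtColor(p,cv2.COLOR_BGR2HSV).reshape(-1,3)
a=np.radians(-10.85); R=np.array([[np.cos(a),-np.sin(a)],[np.sin(a),np.cos(a)]])
L=(P[:,:2]-[.5387,-.2366])@R*1000
for yc in (45,-45,90,-90):
    k=(abs(L[:,1]-yc)<12)&(P[:,2]>.09)&(P[:,2]<.105)&(abs(L[:,0])<100)
    w=L[k,0]
    print(yc,'front wing',w[w<-40].min() if (w<-40).any() else 0,np.median(w[w<-50]),'rear',np.median(w[w>50]), len(w))
    k=(abs(L[:,1]-yc)<15)&(abs(P[:,2]-.078)<.004)&(abs(L[:,0])<130)
    o=np.argsort(L[k,0]); x=L[k,0]; V=hsv[k,2]
    b=[(int(c),int(np.median(V[abs(x-c)<1.2])) if (abs(x-c)<1.2).any() else -1) for c in list(range(-86,-72,1))+list(range(72,92,1))]
    print(b)
# gap across y
for xs in (-50,-20,30):
    k=(abs(L[:,0]-xs)<6)&(abs(P[:,2]-.078)<.003)
    y=L[k,1]; print(xs, y[(y>0)].min(), y[y<0].max())
```

```text
45 front wing -69.96709240321651 -65.32411600990991 rear 71.44999510937053 286
[(-86, 205), (-85, 202), (-84, 193), (-83, 178), (-82, 158), (-81, 133), (-80, 121), (-79, 122), (-78, -1), (-77, -1), (-76, 115), (-75, 114), (-74, 111), (-73, 105), (72, 132), (73, 137), (74, 135), (75, 137), (76, 135), (77, 130), (78, 109), (79, 105), (80, 104), (81, 100), (82, 99), (83, -1), (84, -1), (85, 124), (86, 140), (87, 164), (88, 200), (89, 209), (90, 210), (91, 210)]
-45 front wing -70.04647411403985 -65.18844288606 rear 71.34676568820319 268
[(-86, 205), (-85, 204), (-84, 197), (-83, 180), (-82, 157), (-81, 130), (-80, 118), (-79, 105), (-78, -1), (-77, -1), (-76, 116), (-75, 110), (-74, 108), (-73, 105), (72, 109), (73, 104), (74, 106), (75, 100), (76, 102), (77, 106), (78, 104), (79, 104), (80, 102), (81, 100), (82, -1), (83, -1), (84, -1), (85, 119), (86, 149), (87, 178), (88, 202), (89, 207), (90, 208), (91, 208)]
90 front wing -70.04412898647816 -65.28315821414282 rear 71.32286487235874 523
[(-86, 208), (-85, 204), (-84, 195), (-83, 177), (-82, 154), (-81, 135), (-80, 123), (-79, 105), 
[... 171 characters left out ...]
1, 100), (82, 94), (83, -1), (84, -1), (85, 123), (86, 157), (87, 187), (88, 206), (89, 211), (90, 211), (91, 211)]
-90 front wing -70.34148973950657 -65.21683078201576 rear 71.19015036095311 257
[(-86, 204), (-85, 200), (-84, 194), (-83, 177), (-82, 157), (-81, 130), (-80, 117), (-79, 110), (-78, -1), (-77, -1), (-76, 112), (-75, 113), (-74, 111), (-73, 112), (72, 92), (73, 101), (74, 109), (75, 104), (76, 104), (77, 104), (78, 103), (79, 103), (80, 102), (81, 99), (82, 107), (83, -1), (84, -1), (85, 113), (86, 139), (87, 160), (88, 194), (89, 205), (90, 205), (91, 206)]
-50 23.79888579050554 -24.10353127680463
-20 23.8246033388494 -24.144366076991354
30 23.80116764009407 -24.20104510740226
```

```bash
python3 -m crank '0.085 0.03 -0.43 0.02 0 0 -68; 0.085 0.03 -0.43 0.02 0 0 -68; 0.085 0.03 -0.43 0.02 0 0 -68; 0.085 0.03 -0.43 0.02 0 0 -68; 0.085 0.03 -0.43 0.02 0 0 -68; 0.085 0.03 -0.43 0.02 0 0 -68; 0.085 0.03 -0.43 0.02 0 0 -68; 0.085 0.03 -0.43 0.02 0 0 -68; 0.085 0.03 -0.43 0.02 0 0 -68'
python3 - <<'E'
from h import *
m=camera_model('wrist');p,d=snapshot('wrist'); cv2.imwrite('pics/w2.png',p); np.save('pics/w2.npy',d)
import pickle; pickle.dump(m,open('pics/w2.pkl','wb'))
s=bot.state(); print(s['clock'],s['position'],s['q'],s['ee_rot']); print(-m['R'].T@m['t'])
E
```

```text
clock: 2.52
position: [0.4058, 0.1781, 0.4025]
ee_rot: [[0.134, 0.991, 0.001], [0.991, -0.134, 0.001], [0.001, 0.001, -1.0]]
ft_force: [-0.3, 0.3, -0.9]
width: 0.996
2.575 [0.40598948 0.17751718 0.40258599] [ 3.54096049e-01 -3.79939219e-01  1.61458030e+00  8.41329557e-04
  1.90554084e+00  4.90553551e-01] [[ 1.35759302e-01  9.90741295e-01  1.04757298e-03]
 [ 9.90740909e-01 -1.35760554e-01  1.23445423e-03]
 [ 1.36524387e-03  8.70284759e-04 -9.99998689e-01]]
[0.41533954 0.24736914 0.54559411]
```

View pics/w2.png

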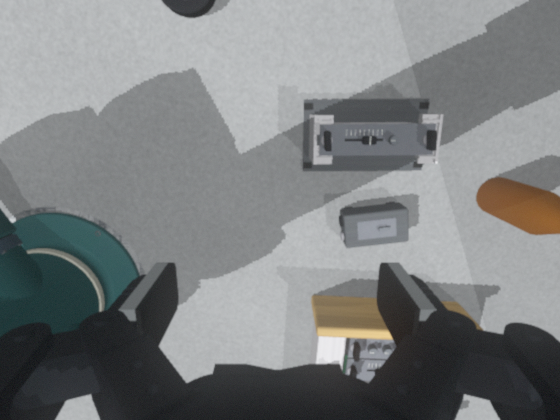

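The wrist view shows the module at (375,138) with its wings at (327,140) and (431,140), both across. The plate gap measures 48 mm as given, and the bay centre comes out at about (0.5416, -0.2373) with yaw -10.85°. Now the module.

```bash
cat > mod.py <<'E'
from h import *; import pickle,sys
def fit(p,d,m,yaw=None,c0=(.5452,.1897)):
    P=cloud(m,d).reshape(-1,3); k0=(abs(P[:,0]-c0[0])<.11)&(abs(P[:,1]-c0[1])<.07)&(d.ravel()>0)
    r=cv2.minAreaRect((P[k0&(P[:,2]<.012)&(P[:,2]>.003)][:,:2]*1000).astype(np.float32)); print('base',r)
    r=cv2.minAreaRect((P[k0&(P[:,2]<.079)&(P[:,2]>.069)][:,:2]*1000).astype(np.float32)); print('plate+ears',r)
    w=k0&(P[:,2]>.0905)&(P[:,2]<.1); X=P[w]
    # only the flat top of the wings (max height cluster)
    cs=[]
    for sg in (-1,1):
        Y=X[(X[:,0]-c0[0])*sg>.045]; q=cv2.minAreaRect((Y[:,:2]*1000).astype(np.float32)); print('wing',len(Y),q,Y[:,2].mean()); cs.append(q[0])
    dv=np.subtract(cs[1],cs[0]); print('dist',np.hypot(*dv),'yaw',np.degrees(np.arctan2(dv[1],dv[0])),'mid',np.add(*cs)/2)
if __name__=='__main__':
    n=sys.argv[1]; fit(cv2.imread(f'pics/{n}.png'),np.load(f'pics/{n}.npy'),pickle.load(open(f'pics/{n}.pkl','rb')))
E
python3 mod.py w2
python3 - <<'E'
from mod import *
fit(cv2.imread('pics/top0.png'),np.load('pics/top0.npy'),camera_model('top'))
E
```

```text
base ((545.9262084960938, 194.708251953125), (133.33853149414062, 205.91574096679688), 87.85655212402344)
plate+ears ((544.9796142578125, 189.84576416015625), (65.19266510009766, 172.73971557617188), 82.7610092163086)
wing 128 ((476.14068603515625, 199.05972290039062), (24.650651931762695, 8.266609191894531), 83.61795043945312) 0.09472443087014304
wing 135 ((612.5335693359375, 181.76315307617188), (24.94249725341797, 8.062832832336426), 87.06208801269531) 0.0946423504885164
dist 137.48523536287308 yaw -7.227346610995372 mid [544.33712769 190.41143799]
base ((544.7811279296875, 189.2471923828125), (220.0479736328125, 138.133056640625), 0.6824613213539124)
plate+ears ((545.2955322265625, 189.71096801757812), (66.19957733154297, 172.0940399169922), 82.61663055419922)
wing 22 ((475.8057556152344, 197.9841766357422), (5.74099588394165, 22.969566345214844), 1.1073919534683228) 0.09468541314088515
wing 25 ((613.67919921875, 181.39639282226562), (24.07101821899414, 7.883498668670654), 84.28119659423828) 0.09464951474185561
dist 138.86771051232333 yaw -6.860376464548704 mid [544.74247742 189.69028473]
```

```bash
python3 -m crank '0.03 0.0305 0.0665 0.15 0 0 -0.5; 0.03 0.0305 0.0665 0.27 0 0 -0.5; 0.03 0.0305 0.0665 0.27 0 0 -0.5; 0.03 0.0305 0.0665 0.27 0 0 -0.5; 0.03 0.0305 0.0665 0.27 0 0 -0.5; 0.03 0.0305 0.0665 0.27 0 0 -0.5; 0.03 0.0305 0.0665 0.27 0 0 -0.5; 0.03 0.0305 0.0665 0.27 0 0 -0.5'
python3 - <<'E'
from mod import *
m=camera_model('wrist');p,d=snapshot('wrist'); cv2.imwrite('pics/w3.png',p); np.save('pics/w3.npy',d);pickle.dump(m,open('pics/w3.pkl','wb'))
fit(p,d,m)
s=bot.state(); R=s['ee_rot'];print(s['clock'],s['position'],np.degrees(np.arctan2(R[1,1],R[0,1])),R.T@(np.array([.4761,.1989,.081])-s['position']))
E
```

```text
clock: 3.58
position: [0.477, 0.1989, 0.1347]
ee_rot: [[0.128, 0.992, 0.004], [0.992, -0.128, 0.002], [0.003, 0.003, -1.0]]
ft_force: [0.4, -0.1, -0.2]
width: 0.355
base ((545.01806640625, 190.10556030273438), (110.0311508178711, 190.6137237548828), 82.6500244140625)
plate+ears ((545.1669311523438, 190.06935119628906), (66.52850341796875, 172.9638671875), 82.62193298339844)
wing 596 ((476.25177001953125, 199.3926239013672), (26.062625885009766, 7.997149467468262), 87.173583984375) 0.0949187144125472
wing 739 ((612.656005859375, 181.6839141845703), (26.0594425201416, 8.656434059143066), 87.4751205444336) 0.09439101458099165
dist 137.54895112244765 yaw -7.397064092075709 mid [544.45388794 190.53826904]
3.625 [0.47681864 0.198982   0.13442044] -7.3238142350602145 [-0.00030348 -0.00086625  0.05341745]
```

View pics/w3.png

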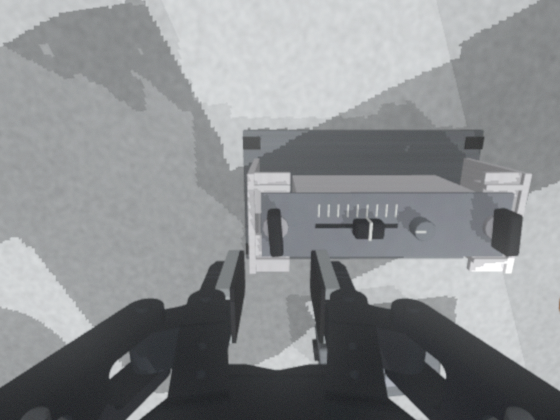

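The close view shows the front wing at (275,232) lined up with the jaw axis. The base plate fit of 110 x 190.6 mm matches the given size. I'll go down and close on the wing.

```bash
python3 -m crank '0.03 0 -0.0005 0.03 0 0 0; 0.03 0 -0.0005 0.0535 0 0 0; 0.03 0 -0.0005 0.0535 0 0 0; 0.03 0 -0.0005 0.0535 0 0 0; 0 0 -0.0005 0.0535 0 0 0; 0 0 -0.0005 0.0535 0 0 0; 0 0 -0.0005 0.0535 0 0 0; 0 0 -0.0005 0.0535 0 0 0' 30
```

```text
clock: 4.62
position: [0.4769, 0.1994, 0.0822]
ee_rot: [[0.127, 0.992, 0.005], [0.992, -0.127, 0.003], [0.003, 0.004, -1.0]]
ft_force: [-2.5, -0.0, 7.4]
width: 0.085
```

```bash
python3 -m crank '0 0 0 0 0 0 -10; 0 0 0 0 0 0 -20; 0 0 0 0 0 0 -30; 0 0 0 0 0 0 -40; 0 0 0 0 0 0 -50; 0 0 0 0 0 0 -60; 0 0 0 0 0 0 -70; 0 0 0 0 0 0 -80; 0 0 0 0 0 0 -89; 0 0 0 0 0 0 -89'; python3 -c "
from h import *
s=bot.state(); R=s['ee_rot'];print(np.degrees(np.arctan2(R[1,1],R[0,1])),s['wrist_torque'])"
```

```text
clock: 5.88
position: [0.4768, 0.1994, 0.0823]
ee_rot: [[-0.989, 0.146, 0.004], [0.146, 0.989, 0.003], [-0.004, 0.003, -1.0]]
ft_force: [-1.2, 1.1, -3.1]
width: 0.084
81.63366761245543 [0.08435308 0.28181973 0.0422714 ]
```

```bash
python3 -m crank '0 0 0 0 0 0 -1.5; 0 0 0 0 0 0 -1.5; 0.03 0 0 0 0 0 -1; 0.03 0 0 0 0 0 -1; 0.03 0 0 -0.05 0 0 -1; 0.03 0 0 -0.05 0 0 -1; 0.03 -0.06 0.001 -0.05 0 0 9; 0.03 -0.12 0.002 -0.05 0 0 19; 0.03 -0.1375 0.002 -0.05 0 0 29; 0.03 -0.1375 0.002 -0.05 0 0 39' && python3 -m crank '0.03 0 0 0 0 0 10; 0.03 0 0 0 0 0 20; 0.03 0 0 0 0 0 30; 0.03 0 0 0 0 0 40; 0.03 0 0 0 0 0 50; 0.03 0 0 0 0 0 50; 0.03 0 0 0 0 0 50'
python3 - <<'E'
from mod import *
s=bot.state(); R=s['ee_rot'];print(s['clock'],s['position'],np.degrees(np.arctan2(R[1,1],R[0,1])),R.T@(np.array([.6133,.1815,.082])-s['position']))
m=camera_model('wrist');p,d=snapshot('wrist'); cv2.imwrite('pics/w4.png',p); fit(p,d,m)
E
```

```text
clock: 7.12
position: [0.614, 0.1808, 0.1317]
ee_rot: [[-0.672, 0.74, 0.003], [0.74, 0.672, 0.002], [-0.0, 0.004, -1.0]]
ft_force: [-0.6, 0.3, -0.2]
width: 0.349
clock: 8.0
position: [0.614, 0.1808, 0.1315]
ee_rot: [[0.131, 0.991, 0.003], [0.991, -0.131, 0.002], [0.003, 0.003, -1.0]]
ft_force: [0.2, -0.6, -0.4]
width: 0.353
8.0 [0.61396281 0.18077907 0.13145554] -7.541416749102989 [ 0.00048987 -0.0008973   0.04945467]
base ((544.83984375, 191.8023681640625), (112.81807708740234, 190.33123779296875), 82.45218658447266)
plate+ears ((544.2743530273438, 190.03158569335938), (66.8049545288086, 172.840087890625), 82.70118713378906)
wing 717 ((478.5717468261719, 199.25619506835938), (8.290810585021973, 26.736000061035156), 82.3147964477539) 0.0946227982134492
wing 609 ((614.7886352539062, 182.08059692382812), (25.89280891418457, 7.9606547355651855), 88.03614044189453) 0.09493312400833154
dist 137.2954546390967 yaw -7.186504093641033 mid [546.68019104 190.668396  ]
```

View pics/w4.png

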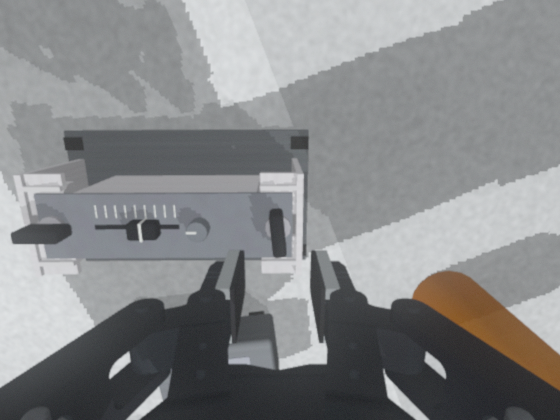

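The view shows the front wing at (42,233) in line with the module, so it is free, and the rear wing at (278,232) still across and between the fingers. Same again for the rear wing.

```bash
python3 -m crank '0.03 0.0005 -0.0005 0.03 0 0 0; 0.03 0.0005 -0.0005 0.0495 0 0 0; 0.03 0.0005 -0.0005 0.0495 0 0 0; 0.03 0.0005 -0.0005 0.0495 0 0 0; 0 0.0005 -0.0005 0.0495 0 0 0; 0 0.0005 -0.0005 0.0495 0 0 0; 0 0.0005 -0.0005 0.0495 0 0 0; 0 0.0005 -0.0005 0.0495 0 0 0' && python3 -m crank '0 0 0 0 0 0 -10; 0 0 0 0 0 0 -20; 0 0 0 0 0 0 -30; 0 0 0 0 0 0 -40; 0 0 0 0 0 0 -50; 0 0 0 0 0 0 -60; 0 0 0 0 0 0 -70; 0 0 0 0 0 0 -80; 0 0 0 0 0 0 -90; 0 0 0 0 0 0 -90.5'; python3 -c "
from h import *
s=bot.state(); R=s['ee_rot'];print(np.degrees(np.arctan2(R[1,1],R[0,1])),s['wrist_torque'])"
```

```text
clock: 9.05
position: [0.6142, 0.1815, 0.0831]
ee_rot: [[0.132, 0.991, 0.005], [0.991, -0.132, 0.003], [0.003, 0.004, -1.0]]
ft_force: [0.4, -1.5, 7.0]
width: 0.081
clock: 10.3
position: [0.6142, 0.1817, 0.0832]
ee_rot: [[-0.992, 0.124, 0.005], [0.124, 0.992, 0.003], [-0.005, 0.004, -1.0]]
ft_force: [1.0, 1.5, -0.9]
width: 0.084
82.8974997224417 [ 0.22920127 -0.01037791 -0.08923967]
```

```bash
python3 -m crank '0.03 0 0 0 0 0 0; 0.03 0 0 0 0 0 0; 0.03 0 0 -0.06 0 0 0; 0.085 0 0 -0.1 0 0 0; 0.085 0.0695 0 -0.1 0 0 0.3; 0.085 0.0695 0 -0.1 0 0 0.3; 0.085 0.0695 0 -0.1 0 0 0.3; 0.085 0.0695 0 -0.1 0 0 0.3; 0.085 0.0695 0 -0.1 0 0 0.3'
python3 - <<'E'
from mod import *
s=bot.state(); R=s['ee_rot'];print(s['clock'],s['position'],np.degrees(np.arctan2(R[1,1],R[0,1])),R.T@(np.array([.5452,.1904,.033])-s['position']))
m=camera_model('wrist');p,d=snapshot('wrist'); cv2.imwrite('pics/w5.png',p); fit(p,d,m)
E
```

```text
clock: 11.42
position: [0.5453, 0.1898, 0.1825]
ee_rot: [[-0.992, 0.13, 0.004], [0.13, 0.992, 0.003], [-0.004, 0.003, -1.0]]
ft_force: [-0.5, 0.4, -0.1]
width: 0.994
11.425 [0.54534948 0.18980182 0.18250638] 82.55566016233148 [8.22524363e-04 7.25297040e-05 1.49505371e-01]
base ((534.0159301757812, 191.437255859375), (110.16151428222656, 209.3694610595703), 82.70158386230469)
plate+ears ((544.364501953125, 190.171142578125), (66.35154724121094, 172.21847534179688), 82.71134185791016)
wing 482 ((477.0649719238281, 198.85687255859375), (7.33379602432251, 25.30449104309082), 82.29034423828125) 0.0949898293728295
wing 331 ((613.118408203125, 181.4149627685547), (7.720190525054932, 26.099952697753906), 82.68785858154297) 0.09471009615987085
dist 137.16689739338918 yaw -7.305412148510075 mid [545.09169006 190.13591766]
```

View pics/w5.png

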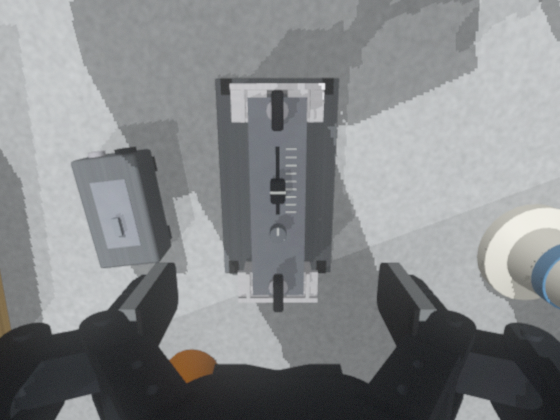

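Both wings now lie in line with the module (278,110) and (278,292), and the open jaws straddle its sides. I'll go down and grip it.

```bash
python3 -m crank '0.085 0.0005 0 0.05 0 0 0; 0.085 0.0005 0 0.1 0 0 0; 0.085 0.0005 0 0.13 0 0 0; 0.085 0.0005 0 0.147 0 0 0; 0.085 0.0005 0 0.147 0 0 0; 0.085 0.0005 0 0.147 0 0 0' 60 && python3 -m crank '0 0 0 0 0 0 0; 0 0 0 0 0 0 0; 0 0 0 0 0 0 0; 0 0 0 0 0 0 0; 0 0 0 0 0 0 0; 0 0 0 0 0 0 0'
```

```text
clock: 12.22
position: [0.5462, 0.1905, 0.0369]
ee_rot: [[-0.992, 0.13, 0.006], [0.13, 0.992, 0.003], [-0.006, 0.004, -1.0]]
ft_force: [-0.9, 0.1, 0.7]
width: 0.995
clock: 12.98
position: [0.5465, 0.1906, 0.0378]
ee_rot: [[-0.992, 0.129, 0.007], [0.129, 0.992, 0.003], [-0.007, 0.004, -1.0]]
ft_force: [-1.4, -0.6, 6.1]
width: 0.484
```

```bash
python3 -m crank '0 0 0 -0.004 0 0 0; 0 0 0 -0.008 0 0 0; 0 0 0 -0.012 0 0 0; 0 0 0 -0.012 0 0 0'; python3 -m crank '0 0 0 -0.02 0 0 0; 0 0 0 -0.04 0 0 0; 0 0 0 -0.07 0 0 0; 0 0 0 -0.1 0 0 0; 0 0 0 -0.13 0 0 0; 0 0 0 -0.13 0 0 0; 0 0 0 -0.13 0 0 0'
python3 - <<'E'
from h import *
p,d=snapshot('wrist'); cv2.imwrite('pics/w6.png',p); q,d2=snapshot('scene'); 
cv2.imwrite('pics/s6.png',np.hstack([cv2.resize(p,(400,300)),cv2.resize(q[120:330,180:460],(400,300))]))
s=bot.state(); R=s['ee_rot'];print(R,s['q'],R.T@(np.array([.5416+.0014,-.2373,s['position'][2]])-s['position']))
E
```

```text
clock: 13.48
position: [0.5465, 0.1905, 0.0501]
ee_rot: [[-0.992, 0.129, 0.007], [0.129, 0.992, 0.004], [-0.007, 0.004, -1.0]]
ft_force: [-0.2, -0.2, -5.5]
width: 0.483
clock: 14.35
position: [0.5453, 0.19, 0.1794]
ee_rot: [[-0.992, 0.129, 0.007], [0.129, 0.992, 0.003], [-0.006, 0.004, -1.0]]
ft_force: [-0.7, -0.3, -5.7]
width: 0.483
[[-0.99157527  0.12941294  0.00554738]
 [ 0.12943063  0.99158407  0.00295647]
 [-0.00511809  0.00364956 -0.99998024]] [ 2.90470968e-01 -8.20172604e-02  1.72738521e+00  1.24789429e-03
  1.49006299e+00 -1.15063504e+00] [-0.05324051 -0.42390025 -0.00127459]
```

View pics/s6.png

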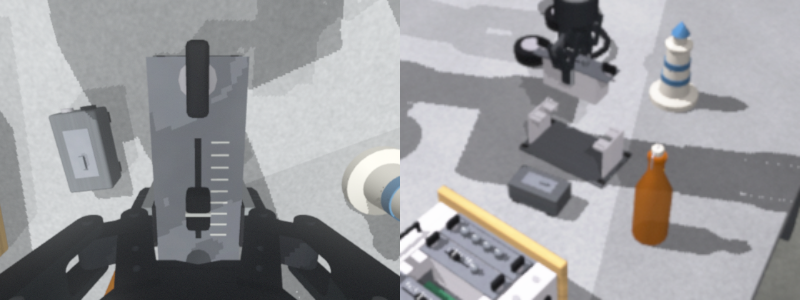

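The module hangs free and straight in the gripper: the wrist view shows its face plate at (198,150), and the scene view shows an empty carrier. The wrist reads about 5.5 N, close to its weight. I'll carry it at this height and ease in and out.

```bash
python3 -m crank '0 -0.002 -0.015 -0.005 0 0 0; 0 -0.006 -0.045 -0.01 0 0 0.4; 0 -0.012 -0.09 -0.01 0 0 0.8; 0 -0.018 -0.14 -0.01 0 0 1.2; 0 -0.024 -0.19 -0.01 0 0 1.6; 0 -0.03 -0.24 -0.01 0 0 2; 0 -0.036 -0.29 -0.01 0 0 2.4; 0 -0.042 -0.335 -0.01 0 0 2.8; 0 -0.048 -0.375 -0.01 0 0 3.2; 0 -0.051 -0.405 -0.01 0 0 3.4' && python3 -m crank '0 -0.002 -0.012 0 0 0 0; 0 -0.002 -0.018 0 0 0 0; 0 -0.002 -0.018 0 0 0 0; 0 -0.002 -0.018 0 0 0 0'
python3 - <<'E'
from h import *
s=bot.state(); R=s['ee_rot'];print(R,s['q'],np.degrees(np.arctan2(R[1,1],R[0,1])),R.T@(np.array([.5430,-.2376,s['position'][2]])-s['position']))
E
```

```text
clock: 15.7
position: [0.5423, -0.2206, 0.1869]
ee_rot: [[-0.982, 0.189, 0.005], [0.189, 0.982, 0.003], [-0.004, 0.004, -1.0]]
ft_force: [0.7, -0.1, -4.5]
width: 0.487
clock: 16.2
position: [0.541, -0.2379, 0.187]
ee_rot: [[-0.982, 0.189, 0.005], [0.189, 0.982, 0.003], [-0.004, 0.004, -1.0]]
ft_force: [-0.4, 0.2, -5.1]
width: 0.486
[[-0.98205431  0.18853697  0.00481043]
 [ 0.18855309  0.98205795  0.00314806]
 [-0.0041306   0.00399859 -0.99998347]] [-0.45989135 -0.05324166  1.68651954  0.00496673  1.50540217 -1.84132304] 79.13249628638408 [-1.90439545e-03  6.77866071e-04  1.05769689e-05]
```

```bash
cat > chk.py <<'E'
from h import *
import sys
tag=sys.argv[1]; s=bot.state(); T=s['position']; zt=T[2]+.0372
m=camera_model('wrist');p,d=snapshot('wrist'); cv2.imwrite(f'pics/w{tag}.png',p)
mt=camera_model('top');pt,dt=snapshot('top'); cv2.imwrite(f'pics/t{tag}.png',pt)
a=np.radians(-10.85); A=np.array([[np.cos(a),-np.sin(a)],[np.sin(a),np.cos(a)]]); B=np.array([.5416,-.2373])
for n,mm,dd in (('wrist',m,d),('top',mt,dt)):
    P=cloud(mm,dd).reshape(-1,3); P=P[dd.ravel()>0]; L=(P[:,:2]-B)@A*1000
    k=(abs(P[:,2]-zt)<.003)&(abs(L[:,0])<95)&(abs(L[:,1])<40)
    print(n,'plate',k.sum(), end=' ')
    if k.sum()>50:
        X=L[k]; Z=P[k,2]*1000; f=(X[:,0]<-20)&(X[:,0]>-77); 
        r=cv2.minAreaRect(X[f].astype(np.float32)); print('rect',r,'x',X[:,0].min(),X[:,0].max())
        c,*_=np.linalg.lstsq(np.c_[X[f]-X[f].mean(0),np.ones(f.sum())],Z[f],rcond=None); print(' slopes',c)
        for xs in (-70,-50,-35,50,65):
            y=X[abs(X[:,0]-xs)<4,1]
            if len(y)>5: print('  x',xs,'y',y.min(),y.max(),'mid',(y.min()+y.max())/2)
    w=(P[:,2]>zt+.015)&(P[:,2]<zt+.025)&(abs(abs(L[:,0])-69)<20)&(abs(L[:,1])<12)
    for sg in (-1,1):
        q=L[w&(L[:,0]*sg>0)]
        if len(q)>10: print(' wing',sg,len(q),cv2.minAreaRect(q.astype(np.float32)),P[w&(L[:,0]*sg>0),2].mean())
    # neighbours
    for xs in (-60,-40,0,40):
        k=(abs(L[:,0]-xs)<8)&(abs(P[:,2]-.078)<.003); y=L[k,1]; lo=y[(y<0)&(y>-60)]; hi=y[(y>0)&(y<60)]
        print(' gap',xs, lo.max() if len(lo) else None, hi.min() if len(hi) else None)
R=s['ee_rot']; print(s['clock'],T,np.degrees(np.arctan2(R[1,1],R[0,1])),R[2,:2],s['ft_force'],s['width'])
E
python3 chk.py 7; python3 -c "
import cv2,numpy as np
a=cv2.imread('pics/w7.png');b=cv2.imread('pics/t7.png')[150:275,325:491]
cv2.imwrite('pics/c7.png',np.hstack([cv2.resize(a,(400,300)),cv2.resize(b,(400,300),interpolation=cv2.INTER_CUBIC)]))"
```

```text
wrist plate 31792 rect ((-48.498512268066406, -1.3192825317382812), (57.03042221069336, 42.589778900146484), 0.12611688673496246) x -79.25596686435611 21.846995848991053
 slopes [-2.10023584e-03  3.87107564e-03  2.24713064e+02]
  x -70 y -22.652919781685586 19.79064154843464 mid -1.4311391166254737
  x -50 y -22.38695118138659 19.86002931601241 mid -1.2634609326870887
  x -35 y -22.42885641602977 20.01250730401492 mid -1.2081745560074246
 wing -1 3473 ((-70.17445373535156, -1.4659309387207031), (26.135475158691406, 8.056621551513672), 0.008307140320539474) 0.24445243305267123
 gap -60 -51.215879468205905 48.91980099071368
 gap -40 -51.035654033343214 49.321972970788735
 gap 0 -51.845600552164086 49.386270219995716
 gap 40 -50.98756403000345 50.07851772955627
top plate 119 rect ((0.0, 0.0), (0.0, 0.0), 0.0) x -18.719337645650075 77.02973801565501
 slopes [0. 0. 0.]
  x 50 y 6.585961885003075 20.645573889803373 mid 13.615767887403223
  x 65 y 5.294001451956191 18.92431084683544 mid 12.109156149395815
 gap -60 None 8.811571034668674
 gap -40 None 24.85383577150806
 gap 0 None 24.862020405825827
 gap 40 None 25.453256518071637
16.2 [ 0.54100193 -0.23790666  0.18698013] 79.13249628638408 [-0.0041306   0.00399859] [-0.3847824   0.16090816 -5.13941196] 0.4856063408740898chk.py:14: RuntimeWarning: Mean of empty slice.
  c,*_=np.linalg.lstsq(np.c_[X[f]-X[f].mean(0),np.ones(f.sum())],Z[f],rcond=None); print(' slopes',c)
  ret = um.true_divide(
```

View pics/c7.png

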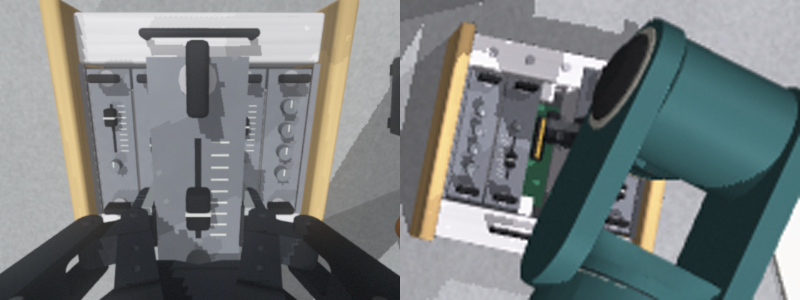

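```bash
cat >> chk.py <<'E'
P=cloud(m,d).reshape(-1,3); P=P[d.ravel()>0]; L=(P[:,:2]-B)@A*1000
for xs in (-100,-70,-40):
    k=(abs(L[:,0]-xs)<8)&(abs(P[:,2]-.098)<.003)&(abs(L[:,1])>110); y=L[k,1]; print('cheek',xs,y[y<0].min() if (y<0).any() else None,y[y>0].max() if (y>0).any() else None)
k=(abs(P[:,2]-.078)<.0025)&(abs(L[:,1])<110)&(abs(L[:,1])>55)&(L[:,0]>-72)&(L[:,0]<20)
if k.sum()>50: print('strip slopes',np.linalg.lstsq(np.c_[L[k],np.ones(k.sum())],P[k,2]*1000,rcond=None)[0],k.sum())
k=(abs(P[:,2]-.098)<.003)&(abs(abs(L[:,1])-90)<12)&(L[:,0]<-55)&(L[:,0]>-90)
print('outer strip front wings x',np.median(L[k,0]),L[k,0].min(),L[k,0].max(), 'y+',np.median(L[k&(L[:,1]>0),1]),'y-',np.median(L[k&(L[:,1]<0),1]))
E
python3 -m crank '0 -0.0012 0.0013 0.01 0 0 0; 0 -0.0012 0.0013 0.02 0 0 0; 0 -0.0012 0.0013 0.03 0 0 0; 0 -0.0012 0.0013 0.04 0 0 0; 0 -0.0012 0.0013 0.04 0 0 0; 0 -0.0012 0.0013 0.04 0 0 0'; python3 chk.py 8 2>/dev/null
```

```text
clock: 17.05
position: [0.5428, -0.2369, 0.1473]
ee_rot: [[-0.982, 0.189, 0.005], [0.189, 0.982, 0.003], [-0.005, 0.004, -1.0]]
ft_force: [0.4, -0.2, -5.8]
width: 0.485
wrist plate 31794 rect ((-48.499351501464844, 0.056072235107421875), (57.013545989990234, 42.57050704956055), 0.0598045252263546) x -77.70797723226595 23.238758550411838
 slopes [-1.22825515e-03  3.08108243e-03  1.85029055e+02]
  x -70 y -21.193705314260995 21.090655491885514 mid -0.05152491118774094
  x -50 y -21.0151828217755 21.06967945945904 mid 0.027248318841769148
  x -35 y -21.07884044555387 21.19841941804577 mid 0.059789486245950485
 wing -1 3474 ((-68.73158264160156, -0.13973474502563477), (8.008764266967773, 26.099496841430664), 89.93201446533203) 0.20475946413922524
 gap -60 -41.93545214635692 42.18302530745637
 gap -40 -42.0211903273168 42.63219418021437
 gap 0 -41.92129725847138 42.78425779319746
 gap 40 -52.57099551855612 53.719796748030916
top plate 81 rect ((0.0, 0.0), (0.0, 0.0), 0.0) x -5.306844277918427 78.85681394618717
 slopes [0. 0. 0.]
  x 50 y 13.158725906871812 22.420961246450872 mid 17.78984357666134
  x 65 y 8.604548330412584 21.317775341545275 mid 14.96116183597893
 gap -60 None 11.09154773432477
 gap -40 None 25.09496396338158
 gap 0 None 24.392647284259457
 gap 40 None 26.895303213423656
17.05 [ 0.54276776 -0.23689834  0.14731108] 79.13269927810407 [-0.00452405  0.00386032] [ 0.39906757 -0.22898149 -5.75276453] 0.4853964821397949
cheek -100 -136.1003695196106 136.90644706508874
cheek -70 -135.90508594480076 136.68823767858734
cheek -40 -135.50875461626475 137.0840102889702
strip slopes [-2.10844339e-04 -4.42798780e-04  7.83188046e+01] 19604
outer strip front wings x -69.90891531332866 -73.5762122487297 -66.07064696518947 y+ 89.77790965952151 y- -89.689358423538
```

Measured against the strips in the same picture, the module is centred across the bay, 0.1° off in yaw and about 1 mm too far to the rear. I'll correct that and lower the last 32 mm.

```bash
python3 -m crank '0 0.0007 0 0.01 0.2 0 0; 0 0.0007 0 0.02 0.2 0 0; 0 0.0007 0 0.028 0.2 0 0; 0 0.0007 0 0.032 0.2 0 0; 0 0.0007 0 0.032 0.2 0 0; 0 0.0007 0 0.032 0.2 0 0; 0 0.0007 0 0.032 0.2 0 0'; python3 chk.py 9 2>/dev/null
python3 - <<'E'
from h import *
p,d=snapshot('scene'); a=cv2.imread('pics/w9.png')
cv2.imwrite('pics/c9.png',np.hstack([cv2.resize(a,(400,300)),cv2.resize(p[230:410,100:340],(400,300),interpolation=cv2.INTER_CUBIC)]))
E
```

```text
clock: 18.02
position: [0.5425, -0.2368, 0.1159]
ee_rot: [[-0.982, 0.189, 0.005], [0.189, 0.982, -0.001], [-0.005, 0.0, -1.0]]
ft_force: [0.4, -0.1, -5.1]
width: 0.487
wrist plate 31774 rect ((-48.50640106201172, 0.230987548828125), (57.019439697265625, 42.45003128051758), 0.050943464040756226) x -78.12819202720898 23.244572815366443
 slopes [-9.20805421e-04 -3.23024773e-04  1.53551046e+02]
  x -70 y -20.98040474700976 21.433964851653293 mid 0.22678005232176623
  x -50 y -20.91145125943791 21.364668381222092 mid 0.2266085608920907
  x -35 y -20.875611465582075 21.436413324988802 mid 0.2804009297033634
 wing -1 3482 ((-69.03016662597656, 0.11273837089538574), (8.01800537109375, 26.177886962890625), 89.9690933227539) 0.1732388146209741
 gap -60 -35.87690771258766 35.905150753052595
 gap -40 -35.85811448745453 35.93961147434258
 gap 0 -35.572703151861575 36.25124431842588
 gap 40 -55.19470542890079 55.91438598029192
top plate 52 rect ((0.0, 0.0), (0.0, 0.0), 0.0) x -5.927213340708131 77.53967987954668
 slopes [0. 0. 0.]
  x 50 y 15.014563312739577 21.653314767296884 mid 18.33393904001823
  x 65 y 11.838791140529114 19.667934653165602 mid 15.753362896847358
 gap -60 -48.87221602697246 19.661712966413535
 gap -40 -52.78400093465353 24.4742518835188
 gap 0 None 26.452454935437274
 gap 40 None 24.029683218134803
18.025 [ 0.54245731 -0.23678396  0.11588211] 79.13078571992874 [-0.00539298  0.00011446] [ 0.3776198  -0.13243877 -5.10218163] 0.4871135436999966
cheek -100 -120.80870746975408 123.70179702711779
cheek -70 -126.6463528641658 130.30540561193322
cheek -40 -134.64908794124318 137.51552240468942
strip slopes [-9.26094210e-05 -4.49260175e-04  7.83342306e+01] 26136
outer strip front wings x -70.08535087908045 -73.72356253918446 -66.09353273428505 y+ 89.78810129209126 y- -89.71492368524743
```

View pics/c9.png

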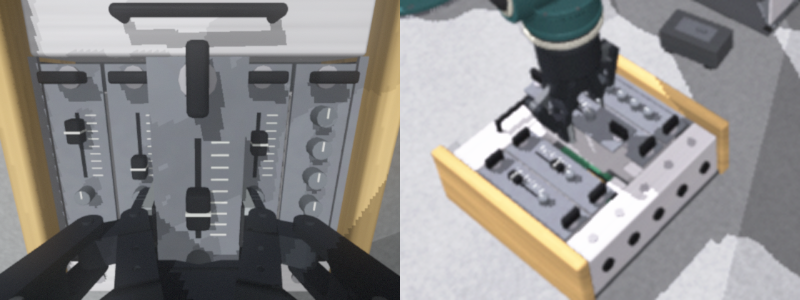

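```bash
python3 -m crank '0 0.0008 -0.0002 0.0003 0 0 0; 0 0.0008 -0.0002 0.0003 0 0 0; 0 0.0008 -0.0002 0.0003 0 0 0; 0 0.0008 -0.0002 0.0003 0 0 0'; python3 chk.py 10 2>/dev/null | egrep 'rect|wing|slopes|mid|^[0-9]'; python3 -c "
from h import *
s=bot.state();print(s['dq'],bot.sign_off())"
```

```text
clock: 18.68
position: [0.5415, -0.2368, 0.1154]
ee_rot: [[-0.982, 0.189, 0.005], [0.189, 0.982, -0.001], [-0.005, 0.0, -1.0]]
ft_force: [0.5, -0.4, -5.3]
width: 0.485
wrist plate 31771 rect ((-48.49905014038086, -0.03154945373535156), (42.56966781616211, 56.99165344238281), 89.9947280883789) x -78.9428081355136 21.67765028715831
 slopes [-1.13773920e-03  7.91635531e-04  1.53087387e+02]
  x -70 y -21.205266070333042 21.2552484214156 mid 0.024991175541279276
  x -50 y -21.316253564094353 21.06014983495643 mid -0.12805186456896145
  x -35 y -21.003224782144226 21.210060875158334 mid 0.10341804650705377
 wing -1 3474 ((-69.97625732421875, -0.03220558166503906), (8.03234577178955, 26.11702537536621), 89.97042083740234) 0.17279655669867794
top plate 55 rect ((0.0, 0.0), (0.0, 0.0), 0.0) x 24.782088260111454 76.75918172962115
 slopes [0. 0. 0.]
  x 65 y 11.845765295170564 19.26797810559214 mid 15.55687170038135
18.675 [ 0.54154998 -0.23679051  0.11536617] 79.13227079104902 [-0.00510503  0.00015347] [ 0.54114523 -0.43708052 -5.32013412] 0.4847334356259901
strip slopes [ 6.43191337e-05 -4.95162259e-04  7.83428890e+01] 26119
outer strip front wings x -70.09823261126164 -73.73190562619114 -66.0810976888188 y+ 89.89948153718488 y- -89.68116021430758
the job is handed in; nothing more can be done
[0.00340025 0.00038269 0.00100634 0.00095056 0.00020097 0.00142044] None
```

The module is held still above the open middle bay, still in the gripper and the same way round as the strips beside it. I turned both wing fasteners a quarter turn anticlockwise, front then rear, lifted the module clear and carried it over. I handed the job in at 18.7 s.

**Last checks, from the wrist camera against the strips in the same picture:**
- **Height:** the underside is about 15 mm above the bay mouth.
- **Position:** within about 0.1 mm of centre across the bay, and about 0.1 mm along it judged by the wings beside it.
- **Square and upright:** yaw within 0.1°, tilt about 0.1°.
- **Free of everything else:** the wrist reads only the module's weight, about 5.3 N, and the joints were practically at rest.

**Weaker points:**
- In the last frames the top camera's view of the module was mostly blocked by the arm, so it could not confirm the position; camera calibration is good to about 2 mm.
- My first bay estimate along the bay was about 1 mm off the strips' wings. I corrected to the wings.
- The other things on the table were not measured again afterwards. No contact showed in the forces I read or the pictures I viewed.

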